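# Try the control box cover, free its latch and hold it open

## Robot

A 6-joint arm with a two-finger parallel gripper is mounted at the origin on a cart in front of the work surface, level with it; the furniture and walls round the work are solid. World frame = base frame: x ahead of the robot, y to its left, z up, the work surface at z = 0. Lengths are in m, angles in rad, forces in N, time in s.
With the tool pointing down it reaches from about 0.35 to 0.8 m from the base axis. Payload 7.3 kg.
Tool frame: the origin (TCP) lies between the finger pads; the fingertips stand 17 mm ahead of it and the grasp point (between the pads) lies 2 mm behind it; z points along the fingers, y is the line along which they close (so a half turn about z gives the same grasp; the last joint's range is limited). The gripper opens to 85 mm and grips with 20 to 120 N. Pads are 22 mm wide; open, the fingers measure 114 mm over their backs; the gripper's body (76 mm by 85 mm) begins 54 mm behind the grasp point. The pads swing forward as they close: fully open they stand 13 mm farther back than shut.
Start: joints at [-1.441, 0.342, 1.524, -0, 1.275, -0.146], TCP at [0.143, -0.505, 0.248] pointing down, gripper open.
Joint ranges: [-2.53, 2.53], [-0.77, 2.02], [0.04, 2.7], [-1, 4.14], [0.28, 2.66], [-3.11, 3.11]. Speed limits (rad/s): [2.57, 2.57, 3.14, 3.14, 3.14, 3.14].

## Interface

Orientations are given as a unit quaternion [x, y, z, w].
In Python, from cell import ctrl gives the robot as it stands.
- The arm moves only by the tool drive_tool, never from a script. Its argument "commands" is text: rows parted by semicolons, each of 7 numbers parted by spaces: the shift along the tool's x, y, z as a fraction of full scale, then the turn, a rotation vector about the tool's x, y, z as a fraction of full scale, then the opening, from 0 (shut) to 1 (fully open). A call has 1 to 8 rows; each row shifts and turns the commanded pose from where the row before left it, along the tool's axes as they then stand; what a row does not reach is not made up. Full scale, the value 1, is 150 mm for a shift and pi rad for a turn. A row lasts 1/10 s, in which the tool goes at most 50 mm and 8.59 degrees, less where a joint would pass 70% of its speed; a pose out of reach is approached as far as the arm can. A call with a number of a shift or a turn outside -1 to 1 is refused whole. A call with a gripper value outside its range is refused whole. The fingers move at their own pace and stop on an object; "squeeze" is the grip in N (left out, the last holds). Time passes only in rows, so rows that do not move let the fingers close. It gives the time, the measured TCP pose, the force, the opening and the grip force at its end, in the units of the state.
- ctrl.get_state(): the state, without advancing time (a new reading comes with each control period).
- ctrl.get_image(name): name is "scene" or "top" or "wrist"; returns a dict with "img" (480x640x3 uint8, red, green, blue), "K" (3x3 intrinsics, pixels), "k1" (the pictures are not rectified: a ray, as slopes to the right and down, at radius r is drawn at 1 + k1 r^2 times it, then the intrinsics apply), "R" (3x3) and "t" (3): a world point X has camera coordinates R X + t; the wrist camera has in their place "T_tool_cam" (4x4, takes a point from camera to tool coordinates, whose origin is the TCP and whose axes are the flange's). Camera axes: x right, y down, z forward; pixel columns grow to the right and rows downward; lengths in m; the calibration is good to about 2 mm. A picture is of the moment at which its call begins: read the wrist's pose just before it. There is no depth.
- ctrl.hand_in(): hands the job in; it is judged then, once.
Trained networks look in the newest picture that a camera, given by its name, has taken for a name from the list of things; names that differ only in an ending like _2 or _b are one class to them, and where a whole thing is asked for, a point or a joint stands for the part that bears it (a point fixed in the world has none). Each returns a list of dicts, best first, with "p" (0 to 1); they miss things now and then, are a little off and sometimes report something else, mostly with a low value. They report only what shows in the picture. A call takes as long as a camera call.
- ctrl.boxes_of(camera, query): "centre" ([x, y, z] in m, in world coordinates, good to about 4 mm: the middle of the surface that is visible of it).
- ctrl.landmark_of(camera, query): "centre" ([x, y, z] in m, in world coordinates, good to about 4 mm: a listed point, or the origin of a listed thing).
The state is a dict: "time": time; "q": joint angles; "qd": joint speeds; "effort": joint torques, N m; "tool_pos": TCP position; "orientation": TCP orientation; "ft_force": force on the tool from outside, world axes, zero at the start; "torque": the same for the moment, N m; "width": opening from 0.0 (shut) to 1.0 (fully open); "finger_force": force on a finger pad.
Only numpy, scipy, OpenCV 4.12 (cv2) and the standard library are available. Lean on these libraries where they do the work, as an engineer would, in place of code of your own. Each camera call takes 0.05 s, during which the arm holds its last target. There are 200 camera calls.

## Task

Get the cover of the grey control box open for the electrician: take hold of its round knob and first tug upwards, to learn whether the latch inside has caught. If it is caught, do not force it, but turn the knob clockwise until its nose faces the raised bar mark; then lift the cover by the knob to at least half open (45 degrees) and finish while still holding it up with the gripper, because it has no stay and would fall shut. Leave the things round the box where they are.

Things in the scene. Friction and masses are not known exactly. Their poses are not given: they have to be found in the camera images.
- control_box: Grey sheet-steel control box screwed to the bench, 200 (x) x 260 (y) x 90 mm, cover included 98 mm high. Origin at the centre of its underside; x points to the back (hinge side), so the front faces -x, z up. The hand press stands to its right; a shelf hangs over the back of the bench.
- cover (a joint): Hinge angle of the box's flat cover (212 x 272 mm, about 0.5 kg): 0 shut, grows as the front edge rises, stop at 1.2. It falls shut from any angle; 3 to 5 N at the knob lift it (a rigid grip may feel 12). With the latch caught it has free play of about 0.02 rad (4 mm at the knob), then stops hard; else it just comes up. Nothing seen from outside tells which.
- hinge (a point): Point on the cover's hinge axis, midway along it, 106 mm behind the box's centre and 92 mm above the bench; the axis runs along the box's y.
- knob_grip (a point): Point on the axis of the latch knob, mid-grip: a round black knob 33 mm across, upright on the cover, 168 mm in front of the hinge axis; 128 mm above the bench when shut. The grip part reaches 21 mm below and 13 mm above this point; under it a skirt 42 mm across, 7 mm high, lies on the cover and carries the nose. It may be gripped at any yaw; friction 0.07 N m. It can pivot between the pads.
- knob_nose (a point): Tip of the pointed nose of the knob's skirt, 32 mm from the knob's axis and 25 mm below knob_grip, 5 mm above the cover. A white line on the knob's top points the same way.
- open_mark (a point): Middle of the short raised bar on the cover (12 x 5 mm) 37.5 mm from the knob's axis towards the front edge: the nose faces it when the latch is released. (A small round stud 37.5 mm from the axis towards the box's -y marks the shut place.)
- latch_knob (a joint): Angle of the knob: 0 with the nose at the round stud (shut), growing clockwise seen from above, 1.571 with the nose facing the raised bar (released), stops at -0.05 and 1.75. It is found between 0.05 and 0.55 and stays where it is left. A caught latch lets go only beyond about 1.2.
- marker: White marker pen with black cap, 135 mm long, 17 mm thick, lying to the left of the box; origin at the centre of its underside. A bystander.
- tape_roll: Roll of brown packing tape, 92 mm across, 48 mm high, lying flat behind the box to the left; origin at the centre of its underside. A bystander.
- glue_bottle: White glue bottle with pointed red cap, 36 mm across, 112 mm high, standing behind the box to the right; origin at the centre of its underside. A bystander.
- tally_counter: Round grey tally counter, 50 mm across, 19 mm high, to the right of the box; origin at the centre of its underside. A bystander.
- tab_block: Stack of black plastic tabs, 28 x 35 x 19 mm, in front of the box to the right, beside the hand press; origin at the centre of its underside. A bystander.

How it is judged:
On the way, in this order (a step that is already met when the one before it is completed fails the run):
1. the cover is tugged while the knob still stands as it was found: either it comes up more than about 3 degrees, or the latch inside takes more than 1 N of pull (value of joint latch_knob below 0.75 rad and (value of joint cover above 0.055 rad or contact force between control_box and latch_knob above 1 N)).
2. the latch is known to be free: the knob's nose has been turned to face the raised bar (within 15 degrees), or the cover is up more than 20 degrees with the knob not turned ((value of joint latch_knob above 1.31 rad or (value of joint latch_knob below 0.75 rad and value of joint cover above 0.35 rad))), for 0.1 s.
At the end, for the whole second after the job is handed in: The cover is open more than 0.70 rad (40 degrees, asked for: 45) and still (under 0.15 rad/s), the fingers hold it by the knob (contact force over 1 N), and the knob either stands much as it was found (under 0.75 rad) or faces the raised bar (over 1.31 rad) (value of joint cover above 0.7 rad and velocity of joint cover between -0.15 and 0.15 rad/s and contact force between the fingers and latch_knob above 1 N and (value of joint latch_knob below 0.75 rad or value of joint latch_knob above 1.31 rad)); the arm keeps its last pose, push and grip.
It fails at once if the caught latch is forced: more than 40 N of pull on it (contact force between control_box and latch_knob above 40 N).
It fails at once if a thing beside the box (marker, tape roll, glue bottle, tally counter, stack of tabs) is pushed more than 30 mm from its place (distance of any of marker, tape_roll, glue_bottle, tally_counter, tab_block from where it was at the start of the episode above 0.03 m).
It also fails if it takes over 54 s, if anything falls off the work surface, if the arm or the gripper's body presses on something with over 40 N, if the wrist force passes 120 N, or if a joint passes its speed limit or range.

## Working session

There is one attempt and no reset: what is moved stays moved. The work goes in short steps, Python scripts to look and compute and a tool call to move; the robot and the scene stay as the last step left them, time stands still between calls to the robot, and variables do not carry over. Pictures are saved under pics/ and viewed, at most 10 in all, crops included, and the job is handed in when it is done.

Besides the shell and the picture viewer there is one more tool, called after "Call:" as a command line: name --argument value ..., lists and objects as JSON in quotes. drive_tool: Moves the arm, as the interface text tells. Its arguments: {"type":"object","properties":{"commands":{"type":"string"},"squeeze":{"type":"number"}},"required":["commands"]}

```bash
mkdir -p pics; ls
cat > h.py <<'E'
from cell import ctrl
import numpy as np, cv2
from scipy.spatial.transform import Rotation as Ro
def save(cam,fn):
    d=ctrl.get_image(cam); cv2.imwrite(fn,d["img"][:,:,::-1]); return d
E
python3 - <<'E'
from h import *
np.set_printoptions(precision=4,suppress=True)
s=ctrl.get_state(); print(s)
for c in("scene","top"):
    save(c,f"pics/{c}0.png")
    for n in("control_box","knob_grip","knob_nose","open_mark","hinge","marker","tape_roll","glue_bottle","tally_counter","tab_block"):
        print(c,n,[(np.round(o["centre"],4),round(o["p"],2)) for o in ctrl.landmark_of(c,n)[:2]])
E
```

```text
pics
{'time': 0.0, 'q': array([-1.441 ,  0.3427,  1.525 , -0.    ,  1.2754, -0.146 ]), 'qd': array([ 0.0016, -0.001 ,  0.0012, -0.0005,  0.0009, -0.0012]), 'effort': array([ -0.    , -43.3674, -24.6011,  -0.0002,   0.0079,   0.    ]), 'tool_pos': array([ 0.1429, -0.5048,  0.2476]), 'orientation': array([ 0.9905,  0.1375,  0.    , -0.0008]), 'ft_force': array([-0.9971, -0.0444, -0.807 ]), 'torque': array([ 0.0032,  0.0152, -0.0167]), 'finger_force': 0.0, 'width': 1.0004605756279976}
scene control_box [(array([0.4882, 0.0086, 0.    ]), 0.66)]
scene knob_grip [(array([0.4269, 0.0003, 0.1272]), 0.93)]
scene knob_nose [(array([ 0.4179, -0.026 ,  0.1042]), 0.61)]
scene open_mark [(array([ 0.3898, -0.0005,  0.0992]), 0.71)]
scene hinge [(array([0.6011, 0.0228, 0.0879]), 0.62)]
scene marker [(array([ 0.4378,  0.3228, -0.0059]), 0.63)]
scene tape_roll [(array([0.6798, 0.2965, 0.0004]), 0.9)]
scene glue_bottle [(array([ 0.7077, -0.2075, -0.0032]), 0.53)]
scene tally_counter [(array([ 0.6209, -0.2702, -0.0013]), 0.45)]
scene tab_block []
top control_box [(array([ 0.4881,  0.0114, -0.0003]), 0.97)]
top knob_grip [(array([0.4269, 0.0071, 0.128 ]), 0.97)]
top knob_nose [(array([ 0.4142, -0.0293,  0.1024]), 0.6)]
top open_mark [(array([ 0.3905, -0.0011,  0.0992]), 0.77)]
top hinge [(array([0.5967, 0.023 , 0.0918]), 0.59)]
top marker [(array([ 0.4403,  0.3251, -0.0052]), 0.98)]
top tape_roll [(array([0.6806, 0.2972, 0.0011]), 0.69)]
top glue_bottle [(array([ 0.7115, -0.2059, -0.0006]), 0.84), (array([ 0.619 , -0.2751,  0.0022]), 0.58)]
top tally_counter [(array([ 0.6218, -0.2727,  0.0003]), 0.82)]
top tab_block [(array([ 0.4025, -0.243 , -0.0016]), 0.48)]
```

View pics/scene0.png

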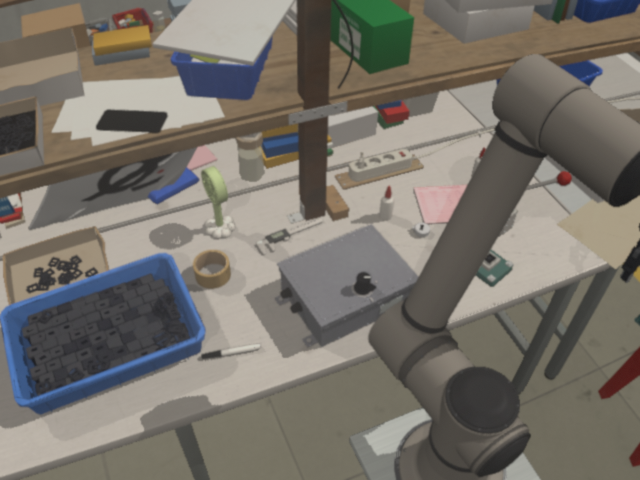

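View pics/top0.png

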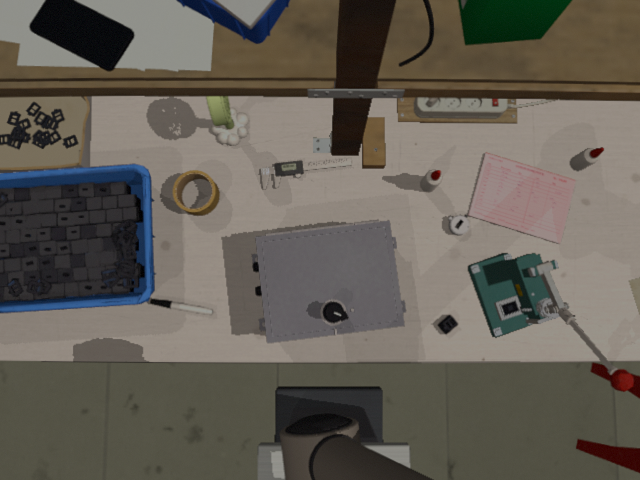

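Both views agree. The knob is at about (333,312) in the top picture and its nose points right and slightly down, at (345,317). The box is yawed about +0.1 rad, so the knob stands at about 0.4 rad. I'm moving above it now.

Call:
drive_tool --commands "0.1 -0.1 -0.04 0 0 0 1; 0.22 -0.22 -0.06 0 0 0 1; 0.22 -0.22 0 0 0 0 1; 0.22 -0.22 0 0 0 0 1; 0.22 -0.22 0 0 0 -0.044 1; 0.2 -0.25 0 0 0 0 1;0.2 -0.25 0 0 0 0 1; 0.2 -0.25 0 0 0 0 1"

```text
time: 1.9
tool_pos: [0.2816, -0.1827, 0.2634]
orientation: [0.979, 0.205, 0.0, 0.0]
ft_force: [1.1, -0.1, -0.6]
width: 1.0
finger_force: 0.0
```

Call:
drive_tool --commands "0.277 -0.151 0 0 0 0 1; 0.277 -0.151 0 0 0 0 1; 0.277 -0.151 0.03 0 0 0 1; 0.277 -0.151 0.03 0 0 0 1; 0.277 -0.151 0.03 0 0 0 1; 0 0 0 0 0 -0.045 1; 0 0 0 0 0 -0.045 1; 0 0 0 0 0 -0.045 1"

```text
time: 2.7
tool_pos: [0.4263, 0.0034, 0.2496]
orientation: [0.912, 0.41, -0.0, -0.0]
ft_force: [0.1, -0.3, 0.4]
width: 1.0
finger_force: 0.0
```

Call:
drive_tool --commands "0 0 0 0 0 -0.045 1; 0 0 0 0 0 -0.045 1; 0 0 0 0 0 -0.045 1; 0 0 0 0 0 0 1"

```text
time: 3.1
tool_pos: [0.4262, 0.0028, 0.2499]
orientation: [0.807, 0.591, 0.0, 0.0]
ft_force: [0.8, -0.1, 0.3]
width: 1.004
finger_force: 0.0
```

Run:
```python
from h import *
np.set_printoptions(precision=4,suppress=True)
s=ctrl.get_state(); print(s["tool_pos"],s["orientation"],s["q"],s["ft_force"])
d=save("wrist","pics/w1.png")
print(d["T_tool_cam"],d["k1"])
for c in("wrist","top"):
    for n in("knob_grip","knob_nose","open_mark","hinge","control_box"):
        print(c,n,[(np.round(o["centre"],4),round(o["p"],2)) for o in ctrl.landmark_of(c,n)[:2]])
```

```text
[0.4262 0.0028 0.2499] [0.807  0.5906 0.0001 0.0001] [-0.1737  0.1585  1.7698 -0.0001  1.2131  0.1337] [ 0.7601 -0.1444  0.3374]
[[ 0.0006 -0.96   -0.2799  0.0704]
 [ 1.      0.0007 -0.0001  0.0003]
 [ 0.0002 -0.2799  0.96   -0.1248]
 [ 0.      0.      0.      1.    ]] -0.033629826390419816
wrist knob_grip [(array([0.4257, 0.003 , 0.1277]), 0.82)]
wrist knob_nose [(array([ 0.4186, -0.0255,  0.1056]), 0.58)]
wrist open_mark [(array([ 0.3876, -0.0032,  0.1048]), 0.76), (array([ 0.4184, -0.0243,  0.1036]), 0.42)]
wrist hinge [(array([0.5965, 0.0222, 0.0941]), 0.69)]
wrist control_box [(array([0.4928, 0.0109, 0.003 ]), 0.97)]
top knob_grip [(array([0.4269, 0.0071, 0.128 ]), 0.97)]
top knob_nose [(array([ 0.4142, -0.0293,  0.1024]), 0.6)]
top open_mark [(array([ 0.3905, -0.0011,  0.0992]), 0.77)]
top hinge [(array([0.5967, 0.023 , 0.0918]), 0.59)]
top control_box [(array([ 0.4881,  0.0114, -0.0003]), 0.97)]
```

View pics/w1.png

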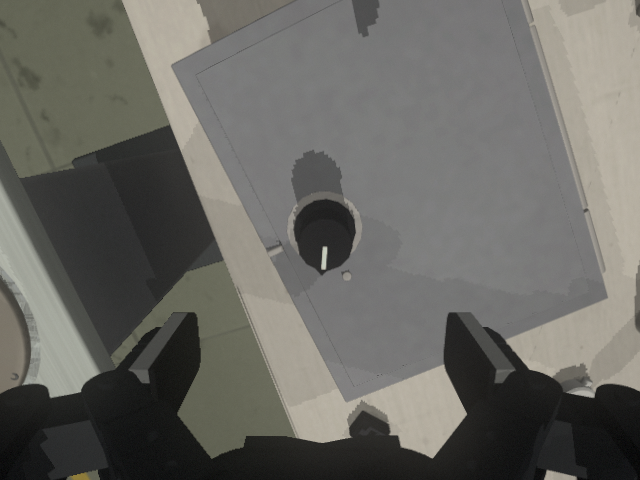

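The wrist picture shows the knob at about (325,228). The nose tip is at (323,272), the shut stud at (347,276) and the raised bar at (275,249). The front cover edge runs from (172,66) to (346,402).

```bash
cat >> h.py <<'E'
def ray(d,s,px,z):
    K=np.array(d["K"]); u=(np.array(px,float)-K[:2,2])/[K[0,0],K[1,1]]
    v=u.copy()
    for _ in range(20): v=u/(1+d["k1"]*(v@v))
    T=np.eye(4); T[:3,:3]=Ro.from_quat(s["orientation"]).as_matrix(); T[:3,3]=s["tool_pos"]
    T=T@np.array(d["T_tool_cam"]); r=T[:3,:3]@[*v,1]; c=T[:3,3]
    return c+r*(z-c[2])/r[2]
E
python3 - <<'E'
from h import *
s=ctrl.get_state(); d=ctrl.get_image("wrist")
P=lambda px,z: ray(d,s,px,z)[:2]
a,b=P((172,66),.098),P((346,402),.098); c=P((607,297),.098)
e=a-b; print("front edge",a,b,np.linalg.norm(e),"yaw",np.arctan2(-e[0],e[1])); f=c-b; print("side",np.linalg.norm(f),np.arctan2(f[1],f[0]))
st,ba,no=P((347,276),.101),P((275,249),.100),P((323,272),.103)
print("stud,bar,nose",st,ba,no)
yaw=np.arctan2(-e[0],e[1]); X=np.array([np.cos(yaw),np.sin(yaw)]);Y=np.array([-X[1],X[0]])
print("knob from front edge mid:",(a+b)/2+X*(.212-.168-.0+0),"from stud",st+.0375*Y,"bar",ba+.0375*X,"top",P((325,228),.141))
k=(st+.0375*Y+ba+.0375*X)/2; v=no-k; print(k,np.linalg.norm(v),"knob angle",np.arctan2(-v@X,-v@Y))
l=P((323,270),.141)-P((326,247),.141); print("line",np.arctan2(-l@X,-l@Y))
E
```

```text
front edge [0.36970925 0.1307019 ] [ 0.40238856 -0.13546432] 0.2681648632016051 yaw 0.12216640382979947
side 0.2090054580595936 0.12792998140593373
stud,bar,nose [ 0.43337764 -0.03389299] [ 3.91751572e-01 -2.36945165e-04] [ 0.41849455 -0.02526211]
knob from front edge mid: [0.42972097 0.00298075] from stud [0.42880779 0.00332752] bar [0.42897208 0.00433291] top [0.43186795 0.01340556]
[0.42888994 0.00383022] 0.03089381237858728 knob angle 0.4653508371594721
line 0.5518873658557593
```

Call:
drive_tool --commands "0.008 0.008 0.2 0 0 0 1; 0 0 0.2 0 0 0 0.8; 0 0 0.2 0 0 0 0.7; 0 0 0.12 0 0 0 0.6; 0 0 0.07 0 0 0 0.55; 0 0 0 0 0 0 0.5" --squeeze 50

```text
time: 4.3
tool_pos: [0.4271, 0.0036, 0.1304]
orientation: [0.807, 0.59, -0.001, -0.001]
ft_force: [-0.2, -0.2, 0.2]
width: 0.501
finger_force: 0.0
```

Call:
drive_tool --commands "0 0 0 0 0 0 0.3; 0 0 0 0 0 0 0; 0 0 0 0 0 0 0; 0 0 0 0 0 0 0; 0 0 0 0 0 0 0" --squeeze 50

```text
time: 4.8
tool_pos: [0.4282, 0.0034, 0.1319]
orientation: [0.807, 0.59, 0.001, 0.001]
ft_force: [-0.5, -0.2, 3.5]
width: 0.365
finger_force: 50.6
```

The knob is held; the 31 mm opening fits its 33 mm. Now I'll tug gently.

Call:
drive_tool --commands "0 0 -0.007 0 0 0 0; 0 0 -0.007 0 0 0 0; 0 0 -0.007 0 0 0 0; 0 0 0 0 0 0 0"

```text
time: 5.2
tool_pos: [0.4284, 0.0035, 0.1343]
orientation: [0.807, 0.59, 0.001, 0.0]
ft_force: [6.8, -0.6, -7.7]
width: 0.362
finger_force: 50.1
```

Call:
drive_tool --commands "0 0 -0.007 0 0 0 0; 0 0 -0.007 0 0 0 0; 0 0 0 0 0 0 0"

```text
time: 5.5
tool_pos: [0.4286, 0.0036, 0.1363]
orientation: [0.807, 0.59, 0.001, 0.0]
ft_force: [8.1, 0.4, -10.5]
width: 0.363
finger_force: 50.3
```

Call:
drive_tool --commands "0 0 -0.007 0 0 0 0; 0 0 0 0 0 0 0"

```text
time: 5.7
tool_pos: [0.4287, 0.0036, 0.1372]
orientation: [0.807, 0.59, 0.001, 0.0]
ft_force: [10.0, 0.3, -11.4]
width: 0.365
finger_force: 50.5
```

Call:
drive_tool --commands "0 0 -0.007 0 0 0 0; 0 0 0 0 0 0 0"

```text
time: 5.9
tool_pos: [0.4289, 0.0037, 0.1382]
orientation: [0.807, 0.59, 0.001, 0.0]
ft_force: [10.6, 0.6, -12.4]
width: 0.365
finger_force: 50.6
```

Call:
drive_tool --commands "0 0 -0.007 0 0 0 0; 0 0 -0.007 0 0 0 0; 0 0 0 0 0 0 0"

```text
time: 6.2
tool_pos: [0.4292, 0.0037, 0.1403]
orientation: [0.808, 0.59, 0.001, 0.001]
ft_force: [12.1, 1.0, -15.5]
width: 0.367
finger_force: 51.4
```

Call:
drive_tool --commands "0 0 -0.007 0 0 0 0; 0 0 -0.007 0 0 0 0; 0 0 0 0 0 0 0"

```text
time: 6.5
tool_pos: [0.4297, 0.0038, 0.1424]
orientation: [0.808, 0.59, 0.002, 0.001]
ft_force: [15.4, 1.0, -16.5]
width: 0.368
finger_force: 52.5
```

Run:
```python
from h import *
s=ctrl.get_state(); print(s["time"],s["tool_pos"],s["ft_force"],s["torque"],s["q"])
save("wrist","pics/w2.png")
```

```text
6.5 [0.42966545 0.00376133 0.14235935] [ 15.40960294   0.97571283 -16.48514155] [ 0.58694526 -1.12134246  0.00270076] [-1.70924196e-01  2.98439491e-01  1.92645188e+00  1.66021079e-03
  9.13432186e-01  1.37354216e-01]
```

View pics/w2.png

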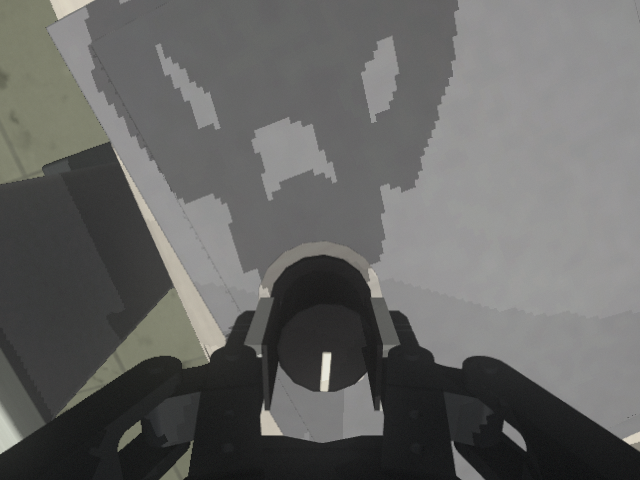

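The knob is held between the pads, with the white line at (326,370). The cover's front-left corner is at (50,28), so I'll use it to work out the cover angle.

```bash
cat >> h.py <<'E'
def proj(d,s,X):
    T=np.eye(4); T[:3,:3]=Ro.from_quat(s["orientation"]).as_matrix(); T[:3,3]=s["tool_pos"]
    M=np.linalg.inv(T@np.array(d["T_tool_cam"])); 
    return cv2.projectPoints(np.array([X],float),cv2.Rodrigues(M[:3,:3])[0],M[:3,3],np.array(d["K"],float),np.array([d["k1"],0,0,0.]))[0].ravel()
yaw=.122; XB=np.array([np.cos(yaw),np.sin(yaw),0]); YB=np.array([-XB[1],XB[0],0]); ZB=np.array([0,0,1.])
H=np.array([.428,.0036,.092])+.168*XB
def cov(r,y,h,th): # r in front of hinge, h above hinge axis
    return H+y*YB+XB*(-r*np.cos(th)+h*np.sin(th))+ZB*(r*np.sin(th)+h*np.cos(th))
E
python3 - <<'E'
from h import *
s=ctrl.get_state(); d=ctrl.get_image("wrist")
c0=np.array([.3697,.1307,.098])-H; r,y=-c0@XB,c0@YB
print(r,y)
for th in (0,.02,.04,.06,.08): print(th,proj(d,s,cov(r,y,.006,th)), "knob",cov(.168,0,.036,th))
E
```

```text
0.21039890637219305 0.1332502635586212
0 [65.96944787 35.69519465] knob [0.428  0.0036 0.128 ]
0.02 [59.69363639 33.24498364] knob [0.42874795 0.00369171 0.13135258]
0.04 [53.2861392  30.55885169] knob [0.4295623  0.00379155 0.13468941]
0.06 [46.73843608 27.61827268] knob [0.43044272 0.0038995  0.13800917]
0.08 [40.04128891 24.40279299] knob [0.43138887 0.00401551 0.14131053]
```

The corner position gives a cover angle of about 0.05 rad, well past the 0.02 rad of free play, so the latch is free. I'll lift a few mm more, tilting the tool along with the cover, to complete the tug.

Call:
drive_tool --commands "0 0 -0.013 0.009 -0.004 0 0; 0 0 -0.013 0.009 -0.004 0 0; 0 0 0 0 0 0 0"

```text
time: 6.9
tool_pos: [0.4317, 0.0038, 0.147]
orientation: [0.807, 0.59, -0.024, -0.013]
ft_force: [16.3, 2.9, -11.5]
width: 0.363
finger_force: 51.1
```

Call:
drive_tool --commands "0 0 -0.013 0.009 -0.004 0 0; 0 0 -0.013 0.009 -0.004 0 0; 0 0 0 0 0 0 0"

```text
time: 7.2
tool_pos: [0.4338, 0.0039, 0.1516]
orientation: [0.806, 0.589, -0.048, -0.027]
ft_force: [16.6, 4.3, -7.4]
width: 0.368
finger_force: 50.9
```

Run:
```python
from h import *
s=ctrl.get_state(); print(s["time"],s["tool_pos"],s["ft_force"],s["torque"])
d=save("wrist","pics/w3.png"); c0=np.array([.3697,.1307,.098])-H; r,y=-c0@XB,c0@YB
for th in (0,.02,.06,.08,.1,.12): print(th,proj(d,s,cov(r,y,.006,th)), proj(d,s,cov(r,-y,.006,th)))
```

```text
7.2 [0.43382209 0.00391108 0.15161088] [16.5599087   4.3093927  -7.37092038] [ 0.52354008 -3.33757065 -0.08411359]
0 [90.62291056 39.25511203] [351.45435273 505.1283505 ]
0.02 [84.43251789 37.64404099] [351.44954133 511.77093878]
0.06 [71.66855178 33.87435413] [351.86591722 525.59970765]
0.08 [65.07800565 31.68853068] [352.30186153 532.80041145]
0.1 [58.33590296 29.28163351] [352.90029756 540.20222331]
0.12 [51.43183818 26.63638423] [353.66987861 547.81324088]
```

View pics/w3.png

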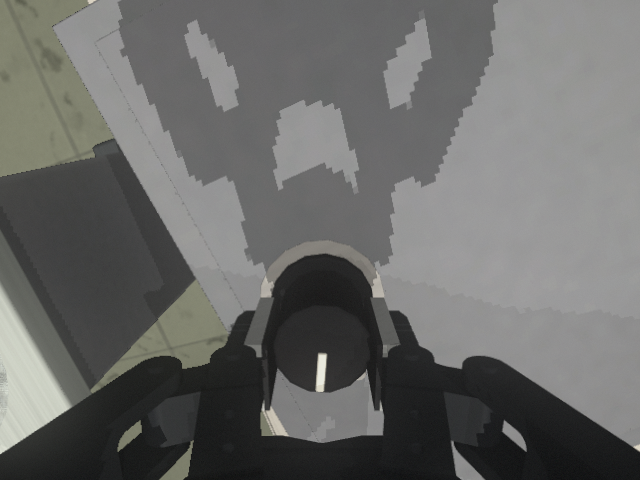

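The front-left corner is now at (53,26), so the cover is at about 0.115 rad and the tug has shown the latch is free. The shelf post stands behind the box, so I can't tilt the wrist far back. I'll lower the cover and regrip with the closing line along the hinge, so the knob can pivot between the pads while the tool stays upright.

Call:
drive_tool --commands "0 0 0.013 -0.009 0.004 0 0; 0 0 0.013 -0.009 0.004 0 0; 0 0 0.013 -0.009 0.004 0 0; 0 0 0.013 -0.009 0.004 0 0; 0 0 0.023 0 0 0 0; 0 0 0.023 0 0 0 0; 0 0 0.023 0 0 0 0; 0 0 0 0 0 0 0"

```text
time: 8.05
tool_pos: [0.4284, 0.0034, 0.1326]
orientation: [0.807, 0.59, 0.001, 0.001]
ft_force: [4.5, -0.8, -2.8]
width: 0.366
finger_force: 51.1
```

Call:
drive_tool --commands "0 0 0 0 0 0 0.6; 0 0 0 0 0 0 0.6; 0 0 0 0 0 0 0.6; 0 0 0 0 0 0.045 0.6; 0 0 0 0 0 0.045 0.6; 0 0 0 0 0 0.045 0.6;  0 0 0 0 0 0.045 0.6; 0 0 0 0 0 0.045 0.6"

```text
time: 8.85
tool_pos: [0.427, 0.0036, 0.1325]
orientation: [0.962, 0.271, -0.0, -0.0]
ft_force: [-0.3, -0.2, -0.7]
width: 0.603
finger_force: 0.0
```

Call:
drive_tool --commands "0 0 0 0 0 0.045 0.6; 0 0 0 0 0 0.045 0.6; 0 0 0 0 0 0.045 0.6; 0 0 0 0 0 0 0.6"

```text
time: 9.25
tool_pos: [0.4271, 0.0036, 0.1325]
orientation: [0.998, 0.065, -0.0, -0.0]
ft_force: [-0.5, -0.7, 0.6]
width: 0.599
finger_force: 0.0
```

Call:
drive_tool --commands "0 0 0.01 0 0 0 0.4; 0 0 0 0 0 0 0; 0 0 0 0 0 0 0; 0 0 0 0 0 0 0; 0 0 0 0 0 0 0" --squeeze 50

```text
time: 9.75
tool_pos: [0.4273, 0.0036, 0.1311]
orientation: [0.998, 0.066, -0.0, -0.0]
ft_force: [-1.5, 1.6, 3.9]
width: 0.372
finger_force: 49.5
```

Call:
drive_tool --commands "0.016 0 -0.055 0 0 0 0; 0.016 0 -0.055 0 0 0 0; 0.021 0 -0.054 0 0 0 0; 0.021 0 -0.054 0 0 0 0; 0 0 0 0 0 0 0"

```text
time: 10.25
tool_pos: [0.4387, 0.0051, 0.1646]
orientation: [0.998, 0.066, 0.0, 0.0]
ft_force: [-1.3, 0.0, -6.6]
width: 0.367
finger_force: 50.3
```

Pivoting works with low forces, so I'll keep following the arc.

Call:
drive_tool --commands "0.027 0 -0.051 0 0 0 0; 0.027 0 -0.051 0 0 0 0; 0.031 0 -0.048 0 0 0 0; 0.031 0 -0.048 0 0 0 0; 0.036 0 -0.045 0 0 0 0; 0.036 0 -0.045 0 0 0 0; 0 0 0 0 0 0 0"

```text
time: 10.95
tool_pos: [0.4674, 0.0087, 0.2079]
orientation: [0.998, 0.066, 0.001, 0.0]
ft_force: [-3.5, -1.4, -4.6]
width: 0.366
finger_force: 50.8
```

Call:
drive_tool --commands "0.041 0 -0.041 0 0 0 0; 0.041 0 -0.041 0 0 0 0; 0.045 0 -0.037 0 0 0 0; 0.045 0 -0.037 0 0 0 0; 0.048 0 -0.032 0 0 0 0; 0.048 0 -0.032 0 0 0 0; 0 0 0 0 0 0 0"

```text
time: 11.65
tool_pos: [0.5075, 0.0139, 0.2409]
orientation: [0.998, 0.066, 0.001, 0.0]
ft_force: [-5.5, -2.3, -0.5]
width: 0.37
finger_force: 50.6
```

Run:
```python
from h import *
s=ctrl.get_state(); print(s["time"],s["tool_pos"],s["ft_force"],s["torque"],s["finger_force"])
w=save("wrist","pics/w4.png")["img"]; t=save("scene","pics/s4.png")["img"]
cv2.imwrite("pics/both.png",cv2.resize(np.hstack([w,t[150:450,150:550].repeat(2,0).repeat(2,1)[:480,:640]]),(800,300))[:,:,::-1])
print([(np.round(o["centre"],4),round(o["p"],2)) for c in("wrist","scene","top") for n in("knob_grip","knob_nose","open_mark") for o in ctrl.landmark_of(c,n)[:1]])
print("model .8",cov(.168,0,.04,.8),cov(.1305,0,.006,.8))
```

```text
11.65 [0.50750847 0.01393881 0.24088027] [-5.45776999 -2.26826676 -0.47167846] [-0.37954126  1.08742922 -0.02073586] 50.55975889437832
[(array([0.5003, 0.0116, 0.2405]), 0.82), (array([0.4269, 0.0071, 0.128 ]), 0.97), (array([ 0.4142, -0.0293,  0.1024]), 0.6), (array([ 0.3905, -0.0011,  0.0992]), 0.77)]
model .8 [0.50705551 0.01329291 0.24038409] [0.508779   0.01350423 0.18979521]
```

View pics/both.png

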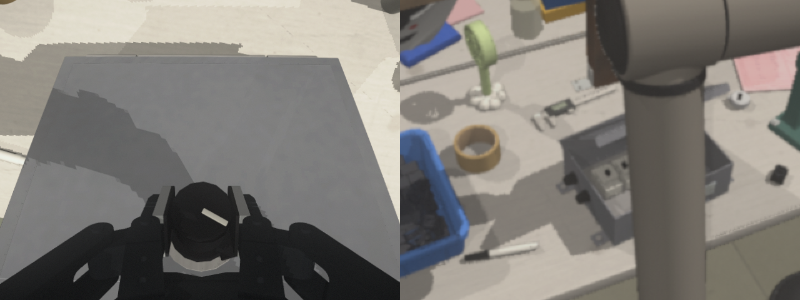

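The cover stands at about 0.8 rad. The knob's white line runs from (203,210) to (228,223), about 0.48 rad, so the knob hasn't turned. I'll lift a little more for margin, let it settle and check.

Call:
drive_tool --commands "0.025 0 -0.014 0 0 0 0; 0.025 0 -0.014 0 0 0 0; 0.025 0 -0.014 0 0 0 0; 0 0 0 0 0 0 0; 0 0 0 0 0 0 0; 0 0 0 0 0 0 0; 0 0 0 0 0 0 0"

```text
time: 12.9
tool_pos: [0.5172, 0.0152, 0.2462]
orientation: [0.998, 0.066, -0.0, 0.0]
ft_force: [-4.5, -3.4, -0.6]
width: 0.366
finger_force: 50.3
```

Run:
```python
from h import *
s=ctrl.get_state(); print(s["time"],s["tool_pos"],s["ft_force"],s["qd"],s["finger_force"],s["width"])
for th in(.8,.85,.9): print(th,cov(.168,0,.04,th))
ww=save("wrist","pics/w5.png")["img"]; cv2.imwrite("pics/w5c.png",ww[200:,150:500,::-1])
```

```text
12.9 [0.51724789 0.01518252 0.24624438] [-4.51982131 -3.37069469 -0.57273451] [ 0.00091616 -0.00063873  0.00035299  0.00022883 -0.00075231  0.00033363] 50.31856635818258 0.36635645334957084
0.8 [0.50705551 0.01329291 0.24038409]
0.85 [0.5145261  0.01420887 0.24461443]
0.9 [0.52219721 0.01514942 0.24846332]
```

View pics/w5c.png

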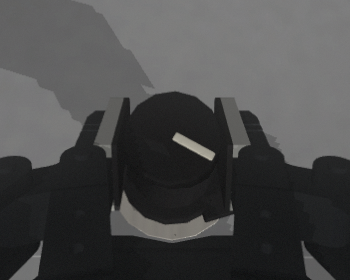

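The knob is still firmly gripped, with the line from (324,335) to (363,358) in full-image pixels. I'll work out its true angle in the tilted plane of the cover.

Run:
```python
from h import *
s=ctrl.get_state(); d=ctrl.get_image("wrist")
from scipy.optimize import least_squares
th=.865; c=cov(.168,0,.049,th); ex=cov(1,0,.0,th)-cov(0,0,0,th)
f=lambda a,r: proj(d,s,c+r*(np.sin(a)*ex-np.cos(a)*YB))
for a in(.3,.45,.6,.75): print(a,f(a,.004),f(a,.015), np.round(np.diff([f(a,.004),f(a,.015)],axis=0),1))
```

```text
0.3 [333.66157661 337.32219411] [367.282311   347.46838073] [[33.6 10.1]]
0.45 [332.9860458  338.99988436] [364.99275778 353.96778831] [[32. 15.]]
0.6 [332.05047347 340.56444499] [361.65694909 360.10492975] [[29.6 19.5]]
0.75 [330.87479426 341.97906831] [357.33203301 365.7186505 ] [[26.5 23.7]]
```

The knob is at about 0.55 rad, under the 0.75 limit. The cover is at about 0.865 rad, still and held at 50 N, so I'm handing in.

```bash
python3 -c "
from cell import ctrl; print(ctrl.hand_in())"
```

```text
the job is handed in; nothing more can be done
None
```

The job is handed in: the tug showed the latch was free, so I lifted the cover by its unturned knob to about 0.86 rad (49 degrees), and the gripper is still holding it there at 50 N; the hand-in returned no verdict.

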